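# Try a returned grinder's lid in its pulse position

## Robot

A 7-joint arm with a two-finger parallel gripper is mounted at the origin on the work surface. World frame = base frame: x ahead of the robot, y to its left, z up, the work surface at z = 0. Lengths are in m, angles in rad, forces in N, time in s.
With the tool pointing down it reaches from about 0.4 to 0.85 m from the base axis. Payload 4.5 kg.
Tool frame: the origin (TCP) lies midway between the tips of the shut fingers; the grasp point (between the pads) lies 19 mm behind it; z points along the fingers, y is the line along which they close (so a half turn about z gives the same grasp; the last joint's range is limited). The gripper opens to 88 mm and grips with 3 to 60 N. Pads are 18 mm wide; open, the fingers measure 123 mm over their backs; the gripper's body (75 mm by 187 mm) begins 45 mm behind the grasp point.
Start: joints at [-1.165, 0.689, -0.195, 1.565, 0.157, 0.902, -0.215], TCP at [0.227, 0.582, 0.239] pointing down, gripper open.
Joint ranges: [-3.01, 3.01], [-0.46, 2.08], [-1.47, 1.51], [0.13, 2.56], [-1, 4.14], [0.04, 2.09], [-2.66, 2.66]. Speed limits (rad/s): [2.57, 2.57, 3.14, 3.14, 3.14, 3.14, 3.14].

## Interface

Orientations are given as [roll, pitch, yaw] about the fixed x, y, z axes, in that order (R = Rz(yaw) Ry(pitch) Rx(roll)).
In Python, from plant import state, imaging, order gives the robot as it stands.
- The arm moves only by the tool drive_tool, never from a script. Its argument "rows" is a list of rows, each a list of 7 numbers: the shift along the tool's x, y, z in mm, then the turn, a rotation vector about the tool's x, y, z in degrees, then the closure, from -1 (fully open) to 1 (shut). A call has 1 to 10 rows; each row shifts and turns the commanded pose from where the row before left it, along the tool's axes as they then stand; what a row does not reach is not made up. A row lasts 1/12 s, in which the tool goes at most 41.7 mm and 7.16 degrees, less where a joint would pass 70% of its speed; a pose out of reach is approached as far as the arm can. A call is refused whole if a number of a shift passes 41.7 or a number of a turn 7.16, either way. A call with a gripper value outside its range is refused whole. The fingers move at their own pace and stop on an object; "squeeze" is the grip in N (left out, the last holds). Time passes only in rows, so rows that do not move let the fingers close. It gives the time, the measured TCP pose, the force, the opening and the grip force at its end, in the units of the state.
- state(): the state, without advancing time (a new reading comes with each control period).
- imaging.camera(name): name is "scene" or "top" or "wrist"; returns a dict with "pixels" (480x640x3 uint8, blue, green, red), "camera_matrix" (3x3 intrinsics, pixels), "R" (3x3) and "t" (3): a world point X has camera coordinates R X + t. Camera axes: x right, y down, z forward; pixel columns grow to the right and rows downward; lengths in m; the calibration is good to about 2 mm. A picture is of the moment at which its call begins. There is no depth.
- order.sign_off(): hands the job in; it is judged then, once.
The state is a dict: "time": time; "joint_positions": joint angles; "joint_velocities": joint speeds; "tau": joint torques, N m; "position": TCP position; "orientation": TCP orientation; "wrist_force": force on the tool from outside, world axes, zero at the start; "moment": the same for the moment, N m; "opening": finger opening in m; "finger_force": force on a finger pad.
Only numpy, scipy, OpenCV 4.12 (cv2) and the standard library are available. Lean on these libraries where they do the work, as an engineer would, in place of code of your own. Each camera call takes 0.05 s, during which the arm holds its last target. There are 200 camera calls.

## Task

Test the returned grinder: slide its lid along the white holder and out from under the lips, set it into the grinder's collar with its two lugs through the two entry gaps, then twist it clockwise (seen from above) against the spring until its bar handle lines up with the single-rib half-way marks. Do not go on to the double-rib marks, where it locks with a click. Finish while still gripping the handle and holding the lid steady at half-way, and leave the other things on the bench alone.

Things in the scene. Friction and masses are not known exactly. Their poses are not given: they have to be found in the camera images.
- lid: Lid, 105-210 g: black disc 66 mm across, 12 thick; two lugs at its bottom along +x and -x (16 mm wide, 6 thick, to 42 mm from the axis). Origin: centre of the underside, z up. Half a turn round makes no difference. Starts in the holder, flat on its floor, handle up through the slot.
- lid_handle (a point): Middle of the lid's upright aluminium bar handle, 33 mm above the lid's underside, on its axis. Bar 46 mm long (along lid x, pointing along the lugs), 14 mm wide (lid y), its top 46 mm above the lid's underside.
- holder: White steel holder, fixed, 250 (x) x 104 (y) x 25 mm; floor top 6 mm above the bench. From x = -35 to +125 mm a channel 94 mm wide has side lips 21-25 mm above the bench, with a 50 mm wide slot between: the lid cannot be lifted there. Closed at +x; from x = -125 to -35 mm the floor is open on top. Origin: centre of the underside.
- holder_exit (a point): Point on the holder's floor, on its centre line at x = -90 mm, at the open end: a lid centred here is clear of the lips and can be lifted. The lid slides to here along the holder's -x.
- grinder: Steel grinder 110 mm across, fixed upright on a 150 x 150 mm plate; grey collar on top, to 113.5 mm (ribs to 119.5). Two entry gaps about 22 mm wide at its +x and -x: a lid whose handle lies along the grinder's x drops straight in. Origin: centre of the underside; z up.
- grinder_seat (a point): Centre of the collar's lug floor, 100 mm above the bench; the lid's origin is here (within 3 mm sideways) when fully in. Axes as the grinder's. The flange (inner radius 36 mm) lies 8.5-13.5 mm above this floor; turned clockwise the lugs run under it and the lid cannot lift. Anticlockwise is blocked.
- half_mark: Half-way marks: one raised rib (9 x 4 x 6 mm, white) on each side of the collar's top, on a line 45 degrees clockwise from the entry gaps; x runs along that line. Origin: on the grinder's axis, 113.5 mm above the bench. Handle in line with them = half-way.
- drive_ring (a joint): Sprung ring under the collar, pushed round by the lugs; rad clockwise from rest (0). The lid turns freely about 0.1 rad before meeting it, so half-way reads about 0.69; the click comes at 1.25. It pushes back with 0.04 N m at first, about 0.1 at half-way, and turns the lid back if let go.
- lock_mark: Lock marks: a pair of the same ribs on each side of the collar's top, 90 degrees clockwise from the entry gaps; x along that line. The lock clicks about 12 degrees before the handle gets there.
- carton_small: Bystander: small brown carton 75 x 50 x 40 mm.
- screwdriver: Bystander: screwdriver lying on the bench.
- bottle: Bystander: white bottle, 50 mm across, 75 mm tall.
- tape: Bystander: roll of brown tape lying flat, 104 mm across, 48 mm high.
- carton_flat: Bystander: flat brown carton 100 x 140 x 45 mm.
- scanner: Bystander: grey and black hand scanner, about 165 mm long, 35 mm high.
- carton_side: Bystander: brown carton 90 x 70 x 55 mm.

How it is judged:
On the way, in this order (a step that is already met when the one before it is completed fails the run):
1. the lid has slid, low along the floor, out past the lips at the holder's open end (x of lid in the frame of holder below -0.055 m and y of lid in the frame of holder between -0.04 and 0.04 m and z of lid in the frame of holder below 0.02 m), for 0.05 s.
2. the lid is down in the collar, lugs in the entry gaps (z of lid in the frame of grinder_seat between -0.003 and 0.004 m and horizontal distance between lid and grinder_seat below 0.006 m and angle between lid's own z axis and vertical below 0.08 rad and angle between the x axis of lid and the x axis of grinder, either way round below 0.3 rad), for 0.05 s.
At the end, for the whole second after the job is handed in: The lid sits in the collar (underside within 4 mm of the lug floor, centred within 6 mm, upright), its handle within 8 degrees of the half-way marks, the sprung ring pushed round and still, and the fingers still grip the lid; this through the last second (z of lid in the frame of grinder_seat between -0.003 and 0.004 m and horizontal distance between lid and grinder_seat below 0.006 m and angle between lid's own z axis and vertical below 0.08 rad and angle between the x axis of lid and the x axis of half_mark, either way round below 0.14 rad and value of joint drive_ring between 0.45 and 0.9 rad and velocity of joint drive_ring between -0.15 and 0.15 rad/s and contact force between the fingers and lid above 1 N); the arm keeps its last pose, push and grip.
It fails at once if the lid is turned on to the lock click (value of joint drive_ring above 1.25 rad).
It fails at once if a bystander is shifted by more than 20 mm (distance of any of carton_small, screwdriver, bottle, tape, carton_flat, scanner, carton_side from where it was at the start of the episode above 0.02 m).
It also fails if it takes over 61 s, if anything falls off the work surface, if the arm or the gripper's body presses on something with over 40 N, if the wrist force passes 120 N, or if a joint passes its speed limit or range.

## Working session

There is one attempt and no reset: what is moved stays moved. The work goes in short steps, Python scripts to look and compute and a tool call to move; the robot and the scene stay as the last step left them, time stands still between calls to the robot, and variables do not carry over. Pictures are saved under pics/ and viewed, at most 10 in all, crops included, and the job is handed in when it is done.

Besides the shell and the picture viewer there is one more tool, called after "Call:" as a command line: name --pt "numbers of a row" for each row, then --argument value for the rest. drive_tool: Moves the arm, as the interface text tells. Its arguments: {"type":"object","properties":{"rows":{"type":"array"},"squeeze":{"type":"number"}},"required":["rows"]}

```bash
mkdir -p pics; python3 - <<'E'
from plant import state, imaging
import cv2,numpy as np,pickle
d={}
for n in("scene","top"):
    c=imaging.camera(n);d[n]=c;cv2.imwrite(f"pics/{n}0.png",c["pixels"])
    print(n,c["camera_matrix"],(-np.array(c["R"]).T@np.array(c["t"])).round(3), np.array(c["R"]).round(3))
pickle.dump(d,open("c0.pkl","wb"))
s=state();print(s)
E
```

```text
scene [[623.15727738   0.         319.27217168]
 [  0.         623.15727738 231.10645483]
 [  0.           0.           1.        ]] [ 1.477 -0.094  1.361] [[ 0.165  0.986 -0.013]
 [ 0.807 -0.143 -0.573]
 [-0.567  0.084 -0.82 ]]
top [[468.3997295    0.         321.09501235]
 [  0.         468.3997295  235.82897597]
 [  0.           0.           1.        ]] [0.447 0.002 1.162] [[-0.018 -1.    -0.025]
 [-0.986  0.022 -0.167]
 [ 0.167  0.022 -0.986]]
{'time': 0.1, 'joint_positions': array([-1.16518465,  0.68987756, -0.19452034,  1.56619916,  0.15733385,
        0.90253269, -0.21513893]), 'joint_velocities': array([-0.0012784 , -0.00227693,  0.00071328, -0.0031037 ,  0.00233943,
       -0.00015936, -0.00022324]), 'tau': array([-1.93793225e-03, -5.28509331e+01, -1.27127264e+00, -1.53838974e+01,
       -5.25904144e-02,  1.97735229e-03,  2.60230996e-05]), 'position': array([0.2269134 , 0.58175867, 0.23801523]), 'orientation': array([-3.13997697e+00,  1.49897310e-04,  2.76983465e+00]), 'wrist_force': array([ 0.62617844, -0.51703983, -0.26190181]), 'moment': array([-0.01272524,  0.00724114,  0.06902145]), 'finger_force': 0.0, 'opening': 0.08813048521634982}
```

View pics/top0.png

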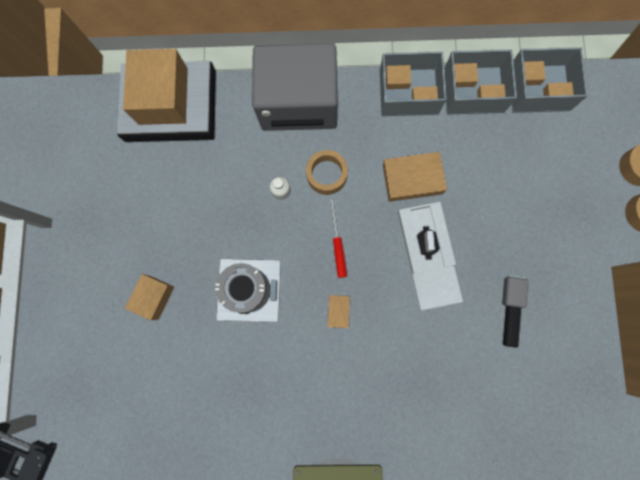

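View pics/scene0.png

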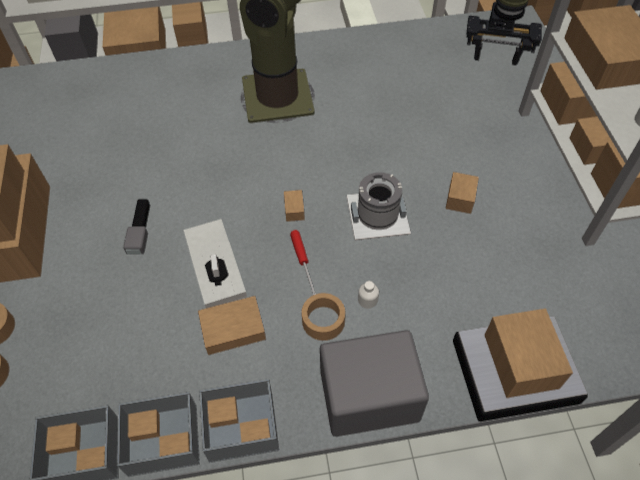

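Top view: the holder is at about (432,255), with its open end towards the robot and the lid at about (428,242). The grinder is at (242,290). Next I'll zoom in on both.

```bash
cat > h.py <<'E'
import numpy as np,cv2,pickle
def pix2w(c,u,v,z):
    R=np.array(c["R"]);t=np.array(c["t"]);o=-R.T@t
    d=R.T@np.linalg.inv(c["camera_matrix"])@np.array([u,v,1.]);return (o+d*(z-o[2])/d[2])
def proj(c,X):
    p=np.array(c["R"])@np.array(X)+np.array(c["t"]);p=np.array(c["camera_matrix"])@p;return p[:2]/p[2]
E
python3 - <<'E'
from h import *
c=pickle.load(open("c0.pkl","rb"))["top"];im=c["pixels"]
a=cv2.resize(im[195:315,392:472],None,fx=5,fy=5,interpolation=cv2.INTER_CUBIC)
b=cv2.resize(im[240:330,206:286],None,fx=5,fy=5,interpolation=cv2.INTER_CUBIC)
o=np.zeros((600,800,3),np.uint8);o[:,:400]=a;o[:450,400:]=b;cv2.imwrite("pics/crop1.png",o)
g=im.min(2)
for n,(x0,y0,x1,y1),z in(("holder",(385,198,475,315),.0),("plate",(206,240,290,330),.0)):
    m=np.zeros_like(g);m[y0:y1,x0:x1]=(g[y0:y1,x0:x1]>165)
    k,l,s,_=cv2.connectedComponentsWithStats(m);i=1+np.argmax(s[1:,4])
    r=cv2.minAreaRect(cv2.findContours((l==i).astype(np.uint8),0,2)[0][0]) ;bx=cv2.boxPoints(r)
    print(n,s[i],r);
    for zz in (.006,.025):print(zz,[pix2w(c,*p,zz)[:2].round(4).tolist() for p in bx])
E
```

```text
holder [ 400  202   62  108 3616] ((430.9750061035156, 255.31512451171875), (102.60832977294922, 43.11864471435547), 78.0706787109375)
0.006 [[0.7052, -0.1705], [0.7257, -0.2773], [0.4744, -0.3133], [0.4549, -0.2103]]
0.025 [[0.701, -0.1676], [0.7211, -0.2727], [0.474, -0.3082], [0.4548, -0.2068]]
plate [217 300  62  22 742] ((247.39288330078125, 309.7848205566406), (60.805999755859375, 21.043420791625977), 1.4320961236953735)
0.006 [[0.4408, 0.2862], [0.4918, 0.2859], [0.4853, 0.1359], [0.4346, 0.1373]]
0.025 [[0.4409, 0.2815], [0.4911, 0.2812], [0.4847, 0.1337], [0.4348, 0.1351]]
```

View pics/crop1.png

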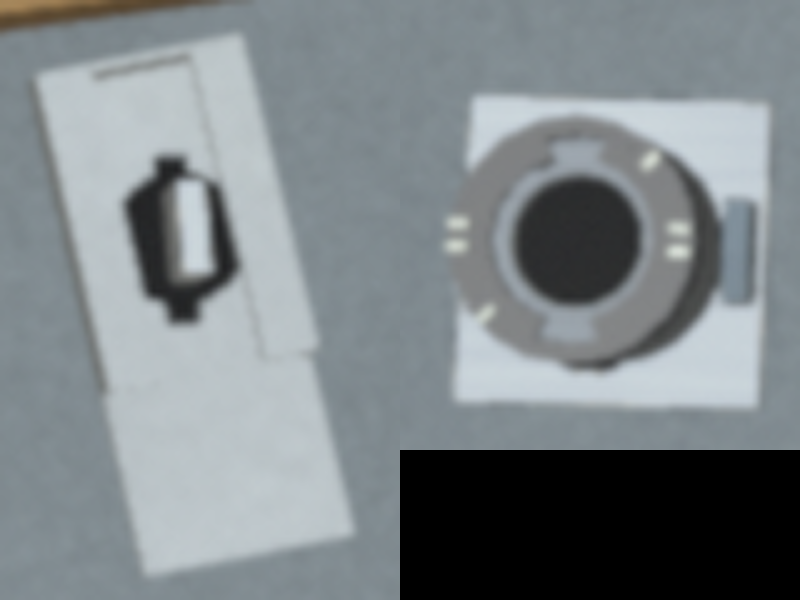

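The crop shows these features:
- **Lid:** lug tips at crop (170,158) and (184,322), handle top from (193,180) to (197,275).
- **Grinder:** entry gaps up and down at (577,150) and (567,325). The half marks are at (650,160) and (484,315), the lock marks at (457,234) and (678,240).

```bash
python3 - <<'E'
from h import *
c=pickle.load(open("c0.pkl","rb"))["top"]
A=lambda x,y,z:pix2w(c,(x+.5)/5-.5+392,(y+.5)/5-.5+195,z)
B=lambda x,y,z:pix2w(c,(x-400+.5)/5-.5+206,(y+.5)/5-.5+240,z)
def seg(n,p,q):
    d=p-q;print(n,"mid",((p+q)/2)[:2].round(4),"ang",np.degrees(np.arctan2(d[1],d[0])).round(1),"len",np.linalg.norm(d).round(4))
seg("lugs",A(170,158,.010),A(184,322,.010))
seg("handle",A(193,180,.052),A(197,275,.052))
seg("hold left",A(37,75,.025),A(104,392,.025));seg("hold right",A(243,36,.025),A(317,350,.025))
seg("open end",A(147,576,.006),A(354,535,.006));seg("closed",A(37,75,.025),A(243,36,.025))
seg("gaps",B(577,143,.1),B(567,335,.1));seg("lock",B(457,234,.1195),B(678,240,.1195));seg("half",B(650,160,.1195),B(484,315,.1195))
seg("plateTop",B(472,95,.006),B(770,103,.006));seg("plateR",B(770,103,.006),B(757,407,.006));seg("plateL",B(472,95,.006),B(453,401,.006))
E
```

```text
lugs mid [ 0.6194 -0.2344] ang 1.6 len 0.0822
handle mid [ 0.6188 -0.2346] ang -0.9 len 0.0459
hold left mid [ 0.6221 -0.1795] ang 9.1 len 0.1596
hold right mid [ 0.64   -0.2826] ang 9.5 len 0.1589
open end mid [ 0.4642 -0.2621] ang 100.0 len 0.1026
closed mid [ 0.7096 -0.2182] ang 99.6 len 0.104
gaps mid [0.5125 0.2114] ang -2.4 len 0.0867
lock mid [0.5119 0.2096] ang 87.3 len 0.099
half mid [0.5118 0.2096] ang -47.5 len 0.0996
plateTop mid [0.587  0.2063] ang 87.3 len 0.1493
plateR mid [0.5091 0.1352] ang -2.6 len 0.1488
plateL mid [0.5154 0.2842] ang -2.5 len 0.1504
```

Call:
drive_tool --pt "0 0 0 0 0 -5.45 -1" --pt "0 0 0 0 0 -5.45 -1" --pt "0 0 0 0 0 -5.45 -1" --pt "0 0 0 0 0 -5.45 -1" --pt "-16.3 -34 0 0 0 0 -1" --pt "-16.3 -34 0 0 0 0 -1" --pt "-16.3 -34 0 0 0 0 -1" --pt "-16.3 -34 0 0 0 0 -1" --pt "-16.3 -34 0 0 0 0 -1" --pt "-16.3 -34 0 0 0 0 -1" --squeeze 25

```text
time: 0.93
position: [0.327, 0.3772, 0.2385]
orientation: [-3.141, -0.0, -3.133]
wrist_force: [0.2, 0.5, -0.6]
opening: 0.088
finger_force: 0.0
```

Call:
drive_tool --pt "-16.3 -34 0 0 0 0 -1" --pt "-16.3 -34 0 0 0 0 -1" --pt "-16.3 -34 0 0 0 0 -1" --pt "-16.3 -34 0 0 0 0 -1" --pt "-16.3 -34 0 0 0 0 -1" --pt "-16.3 -34 0 0 0 0 -1" --pt "-16.3 -34 0 0 0 0 -1" --pt "-16.3 -34 0 0 0 0 -1" --pt "-16.3 -34 0 0 0 0 -1" --pt "-16.3 -34 0 0 0 0 -1"

```text
time: 1.77
position: [0.4928, 0.0386, 0.2385]
orientation: [-3.142, -0.001, -3.133]
wrist_force: [0.3, 0.6, 0.1]
opening: 0.0882
finger_force: 0.0
```

Call:
drive_tool --pt "-16.3 -34 0 0 0 0 -1" --pt "-16.3 -34 0 0 0 0 -1" --pt "-16.3 -34 0 0 0 0 -1" --pt "-16.3 -34 0 0 0 0 -1" --pt "-16.3 -34 0 0 0 0 -1" --pt "-16.3 -34 0 0 0 0 -1" --pt "-16.3 -34 0 0 0 0 -1" --pt "-16.3 -34 0 0 0 0 -1" --pt "0 0 0 0 0 0 -1" --pt "0 0 0 0 0 0 -1"

```text
time: 2.6
position: [0.6249, -0.233, 0.2374]
orientation: [-3.141, -0.001, -3.138]
wrist_force: [0.6, 1.3, -0.1]
opening: 0.0882
finger_force: 0.0
```

```bash
cat >> h.py <<'E'
from scipy.spatial.transform import Rotation as Ro
def delta(s,x,y,z,yawdeg):
    R=Ro.from_euler("xyz",s["orientation"]);T=Ro.from_euler("xyz",[180,0,yawdeg],degrees=True)
    print("tool mm",(R.inv().apply(np.array([x,y,z])-s["position"])*1000).round(1),"rot deg",np.degrees((R.inv()*T).as_rotvec()).round(2))
E
python3 - <<'E'
from h import *
from plant import state, imaging
s=state();c=imaging.camera("wrist");cv2.imwrite("pics/w1.png",c["pixels"]);pickle.dump(c,open("w1.pkl","wb"))
delta(s,.619,-.2345,.028,180.5);print(s["joint_positions"].round(2))
print(proj(c,[.619,-.2345,.052]))
E
```

```text
tool mm [  5.6  -1.4 209.4] rot deg [-0.02 -0.07 -0.27]
[ 0.48  0.77 -0.39  1.42  0.31  1.02  1.6 ]
[317.72986891 211.87367085]
```

View pics/w1.png

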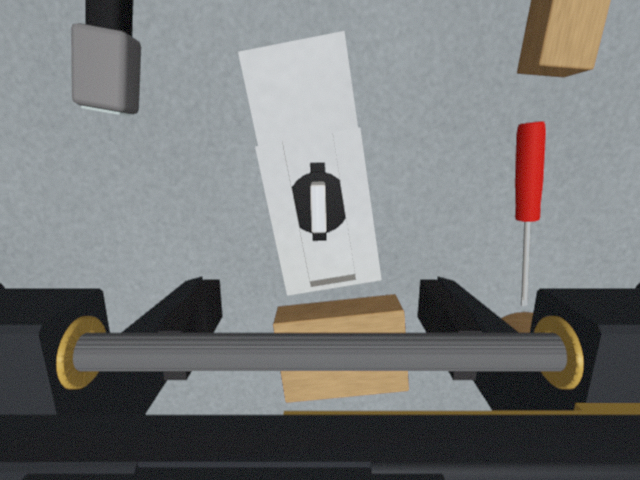

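The wrist view shows the handle top from (317,182) to (318,234), pointing about 1° from world x and within 3 mm of my estimate. Nothing is in the way of descending.

Call:
drive_tool --pt "7 -1.4 20 0 0 -0.7 -1" --pt "0 0 30 0 0 0 -1" --pt "0 0 30 0 0 0 -1" --pt "0 0 30 0 0 0 -1" --pt "0 0 30 0 0 0 -1" --pt "0 0 30 0 0 0 -1" --pt "0 0 20 0 0 0 -1" --pt "0 0 10 0 0 0 -1" --pt "0 0 7 0 0 0 -1" --pt "0 0 0 0 0 0 -1"

```text
time: 3.48
position: [0.618, -0.2302, 0.0311]
orientation: [3.14, -0.001, -3.119]
wrist_force: [-0.1, 0.5, 0.8]
opening: 0.0884
finger_force: 0.0
```

```bash
python3 - <<'E'
from h import *
from plant import state
s=state();delta(s,.617,-.2345,.029,181);print(s["wrist_force"])
E
```

```text
tool mm [ 1.  -4.3  2.1] rot deg [ 0.07 -0.07  0.29]
[-0.06986868  0.4666917   0.78826203]
```

Call:
drive_tool --pt "1 -4.3 1.5 0 0 0 -1" --pt "0 0 0 0 0 0 -1" --pt "0 0 0 0 0 0 -1"

```text
time: 3.73
position: [0.6181, -0.2369, 0.0316]
orientation: [-3.141, 0.002, -3.122]
wrist_force: [-0.2, 0.4, -0.3]
opening: 0.0881
finger_force: 0.0
```

Call:
drive_tool --pt "0 0 0 0 0 0 1" --pt "0 0 0 0 0 0 1" --pt "0 0 0 0 0 0 1" --pt "0 0 0 0 0 0 1" --pt "0 0 0 0 0 0 1" --pt "0 0 0 0 0 0 1" --pt "0 0 0 0 0 0 1" --pt "0 0 0 0 0 0 1" --squeeze 30

```text
time: 4.4
position: [0.6174, -0.236, 0.0301]
orientation: [3.142, -0.0, -3.121]
wrist_force: [-0.7, -0.8, 0.1]
opening: 0.0367
finger_force: 0.0
```

Call:
drive_tool --pt "0 0 0 0 0 0 1" --pt "0 0 0 0 0 0 1" --pt "0 0 0 0 0 0 1" --pt "0 0 0 0 0 0 1" --pt "0 0 0 0 0 0 1" --pt "0 0 0 0 0 0 1" --pt "0 0 0 0 0 0 1"

```text
time: 4.98
position: [0.6175, -0.2358, 0.0302]
orientation: [3.141, 0.0, -3.12]
wrist_force: [-0.2, 0.9, 0.1]
opening: 0.0135
finger_force: 30.0
```

```bash
python3 - <<'E'
from h import *
from plant import state
s=state();delta(s,.617,-.2345,.029,181);print(s)
E
```

```text
tool mm [0.5 1.3 1.2] rot deg [0.02 0.01 0.21]
{'time': 4.9833, 'joint_positions': array([ 0.44918829,  1.01822434, -0.29575455,  1.56508672,  0.43754466,
        0.62442995,  1.51980621]), 'joint_velocities': array([ 0.0007805 , -0.00050953, -0.00054174, -0.00023258,  0.00114457,
       -0.00044594,  0.0004913 ]), 'tau': array([ 4.73041926e-01, -6.04175019e+01, -2.86198832e+00, -1.05302981e+01,
        1.43485540e-01,  1.34940566e-01,  2.88814976e-03]), 'position': array([ 0.6175131 , -0.23575126,  0.03017749]), 'orientation': array([ 3.14123686e+00,  1.27786376e-04, -3.12047125e+00]), 'wrist_force': array([-0.2147345,  0.9290446,  0.0834643]), 'moment': array([ 0.19143634, -0.04067474, -0.04064373]), 'finger_force': 29.999916460365057, 'opening': 0.013504016484529958}
```

Call:
drive_tool --pt "12.2 -1.75 0 0 0 0 1" --pt "12.2 -1.75 0 0 0 0 1" --pt "12.2 -1.75 0 0 0 0 1" --pt "12.2 -1.75 0 0 0 0 1" --pt "12.2 -1.75 0 0 0 0 1" --pt "12.2 -1.75 0 0 0 0 1" --pt "12.2 -1.75 0 0 0 0 1" --pt "12.2 -1.75 0 0 0 0 1" --pt "12.2 -1.75 0 0 0 0 1" --pt "12.2 -1.75 0 0 0 0 1"

```text
time: 5.82
position: [0.4953, -0.2563, 0.0301]
orientation: [-3.141, 0.0, -3.121]
wrist_force: [-0.4, 0.3, -1.4]
opening: 0.014
finger_force: 30.0
```

Call:
drive_tool --pt "0 0 0 0 0 0 1" --pt "0 0 0 0 0 0 1" --pt "0 0 0 0 0 0 1"

```text
time: 6.07
position: [0.4968, -0.256, 0.0302]
orientation: [3.142, 0.001, -3.12]
wrist_force: [-0.2, 1.0, -2.3]
opening: 0.014
finger_force: 30.0
```

```bash
python3 - <<'E'
from h import *
from plant import state,imaging
s=state();delta(s,.4975,-.2533,.030,181);print(s["position"],s["opening"],s["wrist_force"],s["joint_positions"].round(2))
c=imaging.camera("wrist");cv2.imwrite("pics/w2.png",c["pixels"])
E
```

```text
tool mm [-0.7  2.7  0.2] rot deg [0.   0.07 0.21]
[ 0.4968476  -0.25598286  0.03019403] 0.013974031005677956 [-0.15327759  0.98174598 -2.25170887] [ 0.52  0.93 -0.22  1.9   0.52  0.37  1.5 ]
```

View pics/w2.png

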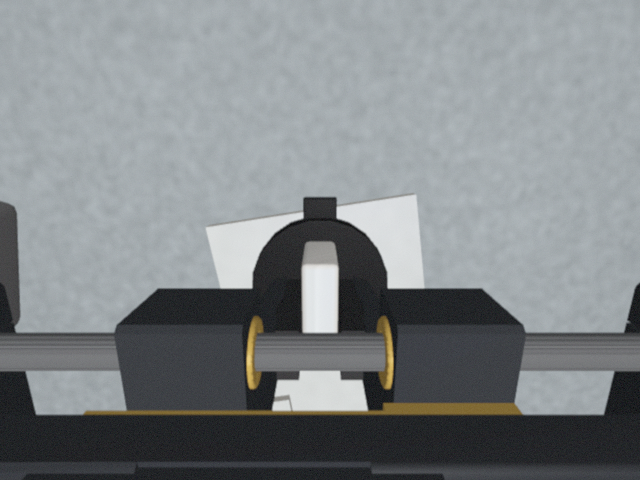

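The lid is clear of the lips, gripped and square. Its front lug tip is at (320,197) and the handle's top front edge is at about (320,265). I'll work out the lid axis in the tool frame.

```bash
python3 - <<'E'
from h import *
from plant import state,imaging
s=state();c=imaging.camera("wrist");pickle.dump(c,open("w2.pkl","wb"))
R=Ro.from_euler("xyz",s["orientation"])
g=cv2.cvtColor(c["pixels"],cv2.COLOR_BGR2GRAY)
print(g[190:300:3,320])
for n,u,v,z,off in(("lug",320,197,.012,.042),("handle",320,265,.052,.023),("discL",253,275,.018,0),("discR",387,275,.018,0)):
    p=R.inv().apply(pix2w(c,u,v,z)-s["position"])*1000;print(n,p.round(1),"axis x",p[0]-off*1000)
delta(s,s["position"][0],s["position"][1],.165,177.5)
E
```

```text
[168 171 145  41  50  55  50  50  47  41  26  49  50  50  49  46  48 101
 147 147 150 152 154 151 152 214 229 233 232 232 232 232 233 232 231 231
 231]
lug [43.4  0.5 18.1] axis x 1.4023082204283455
handle [ 24.    0.5 -21.9] axis x 0.9880536036818697
discL [  7.3 -31.2  12.1] axis x 7.296913145469022
discR [ 7.2 32.2 12.2] axis x 7.2477809654136
tool mm [  -0.2    0.  -134.8] rot deg [0.01 0.08 3.73]
```

Call:
drive_tool --pt "0 0 -5 0 0 0 1" --pt "0 0 -10 0 0 0 1" --pt "0 0 -20 0 0 0 1" --pt "0 0 -20 0 0 0 1" --pt "0 0 -20 0 0 0 1" --pt "0 0 -20 0 0 0 1" --pt "0 0 -20 0 0 0 1" --pt "0 0 -20 0 0 0 1" --pt "0 0 0 0 0 1.9 1" --pt "0 0 0 0 0 1.9 1"

```text
time: 7.0
position: [0.4965, -0.2563, 0.1665]
orientation: [-3.141, 0.003, 3.093]
wrist_force: [0.8, -0.1, -1.6]
opening: 0.0137
finger_force: 30.0
```

Call:
drive_tool --pt "-4 29.3 -5.2 0 0 0 1" --pt "-4 29.3 -5.2 0 0 0 1" --pt "-4 29.3 -5.2 0 0 0 1" --pt "-4 29.3 -5.2 0 0 0 1" --pt "-4 29.3 -5.2 0 0 0 1" --pt "-4 29.3 -5.2 0 0 0 1" --pt "-4 29.3 -5.2 0 0 0 1" --pt "-4 29.3 -5.2 0 0 0 1" --pt "-4 29.3 -5.2 0 0 0 1"

```text
time: 7.75
position: [0.5429, 0.0071, 0.2109]
orientation: [-3.141, -0.003, 3.095]
wrist_force: [0.4, -1.1, -1.9]
opening: 0.014
finger_force: 30.0
```

Call:
drive_tool --pt "-4 29.3 -5.2 0 0 0 1" --pt "-4 29.3 -5.2 0 0 0 1" --pt "-4 29.3 -5.2 0 0 0 1" --pt "-4 29.3 -5.2 0 0 0 1" --pt "-4 29.3 -5.2 0 0 0 1" --pt "-4 29.3 -5.2 0 0 0 1" --pt "-4 29.3 -5.2 0 0 0 1" --pt "0 0 0 0 0 0 1" --pt "0 0 0 0 0 0 1" --pt "0 0 0 0 0 0 1"

```text
time: 8.58
position: [0.5803, 0.2082, 0.2469]
orientation: [-3.139, -0.002, 3.095]
wrist_force: [-0.5, -1.0, -2.0]
opening: 0.0135
finger_force: 30.0
```

```bash
python3 - <<'E'
from h import *
from plant import state,imaging
s=state();delta(s,.5132,.2093,.25,177.5);print(s["position"],s["orientation"],s["opening"],s["joint_positions"].round(2))
c=imaging.camera("wrist");cv2.imwrite("pics/w3.png",c["pixels"]);pickle.dump(c,open("w3.pkl","wb"))
E
```

```text
tool mm [67. -2. -3.] rot deg [-0.15 -0.14 -0.15]
[0.58025042 0.20817563 0.24686564] [-3.13901100e+00 -2.42449422e-03  3.09530675e+00] 0.01353965601954252 [-0.24  0.68 -0.32  1.58  0.25  0.93  0.88]
```

View pics/w3.png

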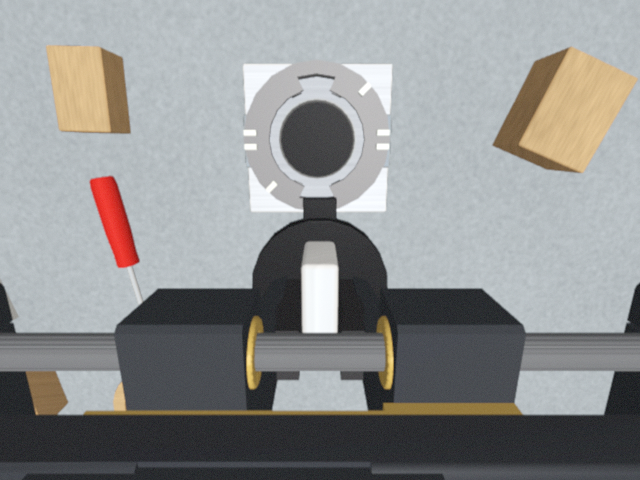

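The collar is visible at about (316,139). The lock ribs are at (249,139) and (383,139), the half ribs at (365,88) and (270,187), and the gaps line up with the handle. Next, the offset from lid to seat.

```bash
python3 - <<'E'
from h import *
from plant import state
s=state();c=pickle.load(open("w3.pkl","rb"));g=c["pixels"].min(2)
R=Ro.from_euler("xyz",s["orientation"])
m=(g>215).astype(np.uint8);k,l,st,ce=cv2.connectedComponentsWithStats(m)
P=[]
for i in range(1,k):
    if 20<st[i,4]<160 and 235<ce[i][0]<400 and 70<ce[i][1]<200:
        p=pix2w(c,*ce[i],.1195);P.append(p);print(ce[i].round(1),st[i,4],p.round(4),((R.inv().apply(p-s["position"]))*1000).round(1))
P=np.array(P)
(x,y),r=cv2.minEnclosingCircle(P[:,:2].astype(np.float32));print(x,y,r)
A=np.c_[2*P[:,:2],np.ones(len(P))];q=np.linalg.lstsq(A,(P[:,:2]**2).sum(1),rcond=None)[0];print("fit",q[:2])
for n,u,v,z,off in(("lug",320,197,-.018,42),("handle",320,265,.022,23)):
    p=R.inv().apply(pix2w(c,u,v,s["position"][2]+z)-s["position"])*1000;print(n,p[:2].round(1)-[off,0])
E
```

```text
[383.1 132. ] 86 [0.5062 0.2586 0.1195] [ 76.4  48.  127.6]
[249.1 132.5] 77 [0.5018 0.1597 0.1195] [ 76.  -50.9 127.9]
[382.6 146. ] 83 [0.5162 0.2582 0.1195] [ 66.4  48.1 127.6]
[249.9 146.5] 75 [0.5118 0.1594 0.1195] [ 66.  -50.8 127.9]
0.5089954137802124 0.20895017683506012 0.049835238605737686
fit [0.50890514 0.2089633 ]
lug [1.7 1.3]
handle [1.4 1.2]
```

Call:
drive_tool --pt "11.6 -0.4 0 0 0 0 1" --pt "11.6 -0.4 0 0 0 0 1" --pt "11.6 -0.4 0 0 0 0 1" --pt "11.6 -0.4 0 0 0 0 1" --pt "11.6 -0.4 0 0 0 0 1" --pt "11.6 -0.4 0 0 0 0 1" --pt "0 0 20 0 0 0 1" --pt "0 0 20 0 0 0 1" --pt "0 0 20 0 0 0 1" --pt "0 0 20 0 0 0 1"

```text
time: 9.47
position: [0.5114, 0.2078, 0.1674]
orientation: [-3.14, -0.0, 3.093]
wrist_force: [-0.6, 0.6, -1.6]
opening: 0.0138
finger_force: 30.0
```

Call:
drive_tool --pt "0 0 8 0 0 0 1" --pt "0 0 0 0 0 0 1" --pt "0 0 0 0 0 0 1" --pt "0 0 0 0 0 0 1"

```text
time: 9.8
position: [0.5122, 0.21, 0.1614]
orientation: [3.141, 0.002, 3.095]
wrist_force: [0.3, -0.2, -1.0]
opening: 0.014
finger_force: 30.0
```

```bash
python3 - <<'E'
from h import *
from plant import state,imaging
s=state();delta(s,.5105,.2081,.124,177.5);print(s["position"],s["orientation"],s["wrist_force"])
c=imaging.camera("wrist");cv2.imwrite("pics/w4.png",c["pixels"][60:480,100:540])
R=Ro.from_euler("xyz",s["orientation"]);g=c["pixels"].min(2)
k,l,st,ce=cv2.connectedComponentsWithStats((g>205).astype(np.uint8))
for i in range(1,k):
    if 30<st[i,4]<600: print(ce[i].round(1),st[i,4],(R.inv().apply(pix2w(c,*ce[i],.1195)-s["position"])*1000).round(1))
E
```

```text
tool mm [ 1.6 -2.  37.4] rot deg [ 0.04  0.09 -0.15]
[0.51215987 0.21003845 0.16138884] [3.14082589e+00 1.61651329e-03 3.09539081e+00] [ 0.3431373  -0.17437325 -0.96162461]
[227.5 254. ] 112 [  8.5 -50.6  41.8]
[405.9 254. ] 118 [ 8.4 48.1 41.9]
[228.6 271. ] 113 [ -1.4 -50.7  41.9]
[404.7 271. ] 115 [-1.5 48.  41.9]
```

View pics/w4.png

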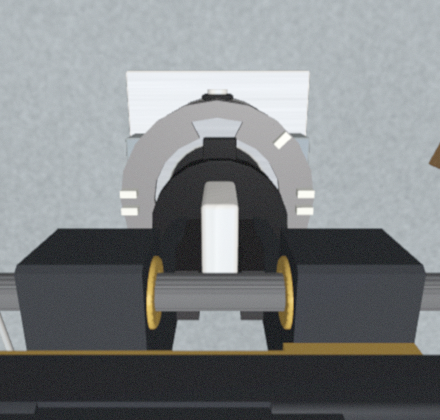

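The lid hovers above the collar, with its front lug near the far gap at crop (220,147). It needs about +2 mm in tool x and -2 mm in tool y.

Call:
drive_tool --pt "2 -2 0 0 0 0 1" --pt "0 0 0 0 0 0 1" --pt "0 0 5 0 0 0 1" --pt "0 0 5 0 0 0 1" --pt "0 0 0 0 0 0 1"

```text
time: 10.27
position: [0.5087, 0.2079, 0.1494]
orientation: [-3.141, -0.001, 3.096]
wrist_force: [-0.2, -0.4, -1.7]
opening: 0.0135
finger_force: 30.0
```

```bash
python3 - <<'E'
from h import *
from plant import state,imaging
s=state();print(s["position"],s["orientation"],s["wrist_force"])
c=imaging.camera("wrist");cv2.imwrite("pics/w5.png",c["pixels"])
R=Ro.from_euler("xyz",s["orientation"]);g=c["pixels"].min(2)
k,l,st,ce=cv2.connectedComponentsWithStats((g>205).astype(np.uint8))
P=np.array([(R.inv().apply(pix2w(c,*ce[i],.1195)-s["position"])*1000) for i in range(1,k) if 30<st[i,4]<600]);print(P.round(1),P.mean(0))
# lug edges in row ~207, handle edges row 300
G=cv2.cvtColor(c["pixels"],cv2.COLOR_BGR2GRAY).astype(int)
for r in (205,212,300):print(r,[(i,G[r,i]) for i in range(290,350) if abs(G[r,i+1]-G[r,i-1])>40])
for u,v,z in((319.5,197,-.018),(320,265,.022)):print((R.inv().apply(pix2w(c,u,v,s["position"][2]+z)-s["position"])*1000).round(1))
E
```

```text
[0.50873904 0.20789552 0.1494425 ] [-3.14079153e+00 -1.41169795e-03  3.09630221e+00] [-0.18704404 -0.40215402 -1.70745345]
[[ 34.9  35.9  30. ]
 [  5.1 -48.3  30. ]
 [  5.1  50.4  29.9]
 [ -4.5  50.3  29.9]
 [ -4.7 -48.3  30. ]] [ 7.16848914  8.02299485 29.94623642]
205 [(301, np.int64(136)), (302, np.int64(89)), (335, np.int64(67)), (336, np.int64(137)), (337, np.int64(200)), (339, np.int64(195)), (340, np.int64(146))]
212 [(302, np.int64(193)), (303, np.int64(121)), (304, np.int64(49)), (335, np.int64(66)), (336, np.int64(137)), (337, np.int64(195))]
300 [(300, np.int64(43)), (301, np.int64(116)), (302, np.int64(187)), (336, np.int64(226)), (337, np.int64(189)), (338, np.int64(104)), (339, np.int64(36))]
[43.4  0.3 18.1]
[ 24.1   0.4 -22. ]
```

Call:
drive_tool --pt "-0.8 0.6 0 0 0 0 1" --pt "0 0 5 0 0 0 1" --pt "0 0 4 0 0 0 1" --pt "0 0 4 0 0 0 1" --pt "0 0 0 0 0 0 1"

```text
time: 10.73
position: [0.5095, 0.2085, 0.1364]
orientation: [-3.141, -0.002, 3.096]
wrist_force: [-0.5, -0.7, -1.7]
opening: 0.0136
finger_force: 30.0
```

Call:
drive_tool --pt "0 0 3 0 0 0 1" --pt "0 0 3 0 0 0 1" --pt "0 0 3 0 0 0 1" --pt "0 0 0 0 0 0 1"

```text
time: 11.07
position: [0.5098, 0.2086, 0.1278]
orientation: [-3.141, -0.001, 3.096]
wrist_force: [-0.6, -0.2, -1.8]
opening: 0.014
finger_force: 30.0
```

Call:
drive_tool --pt "0 0 2 0 0 0 1" --pt "0 0 1.5 0 0 0 1" --pt "0 0 0 0 0 0 1" --pt "0 0 0 0 0 0 1"

```text
time: 11.4
position: [0.5101, 0.2088, 0.1249]
orientation: [3.142, -0.0, 3.096]
wrist_force: [-0.9, 0.0, -1.2]
opening: 0.0135
finger_force: 30.0
```

Call:
drive_tool --pt "0 0 1 0 0 0 1" --pt "0 0 0 0 0 0 1" --pt "0 0 0 0 0 0 1"

```text
time: 11.65
position: [0.5104, 0.2089, 0.1241]
orientation: [3.141, 0.001, 3.096]
wrist_force: [-0.1, 0.2, -0.2]
opening: 0.0137
finger_force: 30.0
```

Call:
drive_tool --pt "0 0 1 0 0 0 1" --pt "0 0 0 0 0 0 1" --pt "0 0 0 0 0 0 1"

```text
time: 11.9
position: [0.5103, 0.2089, 0.1241]
orientation: [3.141, 0.001, 3.096]
wrist_force: [-1.7, -1.7, 8.2]
opening: 0.0135
finger_force: 30.0
```

```bash
python3 - <<'E'
from h import *
from plant import state,imaging
s=state();print(s["position"],s["orientation"],s["wrist_force"],s["moment"])
c=imaging.camera("wrist");cv2.imwrite("pics/w6.png",c["pixels"][60:480,100:540])
E
```

```text
[0.51034459 0.2088919  0.12408587] [3.14133730e+00 1.09702286e-03 3.09617889e+00] [-1.74771493 -1.71496168  8.22159664] [-0.14781637  0.43876182  0.02032702]
```

View pics/w6.png

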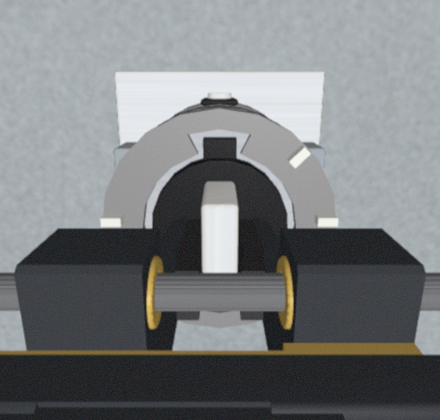

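The lid is seated, with its lug in the gap at crop (220,147) and 8 N of contact. I'll relieve the press and twist clockwise in stages.

Call:
drive_tool --pt "0 0 -0.5 0 0 0 1" --pt "0 0 0 0 0 3 1" --pt "0 0 0 0 0 4 1" --pt "0 0 0 0 0 4 1" --pt "0 0 0 0 0 4 1" --pt "0 0 0 0 0 0 1" --pt "0 0 0 0 0 0 1" --squeeze 45

```text
time: 12.53
position: [0.5105, 0.2088, 0.1241]
orientation: [3.141, 0.001, 2.834]
wrist_force: [-0.8, -1.1, 5.8]
opening: 0.0138
finger_force: 45.0
```

```bash
python3 - <<'E'
from h import *
from plant import state
s=state();delta(s,.5097,.2081,.124,132.5);print(s["position"],np.degrees(s["orientation"]),s["wrist_force"],s["moment"],s["opening"],s["joint_positions"].round(2))
E
```

```text
tool mm [ 0.6 -0.9  0.1] rot deg [ 0.04  0.05 29.87]
[0.51050681 0.20881248 0.12412473] [1.79976005e+02 6.04042472e-02 1.62367027e+02] [-0.8389383  -1.12767372  5.79759813] [-0.11782233  0.20721927 -0.05639914] 0.013832381218586348 [-0.37  0.76 -0.18  1.89  0.25  0.51  0.55]
```

Call:
drive_tool --pt "0.1 -0.1 0 0 0 4 1" --pt "0.1 -0.1 0 0 0 4 1" --pt "0.1 -0.1 0 0 0 4 1" --pt "0.1 -0.1 0 0 0 4 1" --pt "0.1 -0.1 0 0 0 4 1" --pt "0.1 -0.1 0 0 0 4 1" --pt "0 0 0 0 0 3 1" --pt "0 0 0 0 0 0 1" --pt "0 0 0 0 0 0 1"

```text
time: 13.28
position: [0.5101, 0.2084, 0.1241]
orientation: [3.14, 0.001, 2.364]
wrist_force: [0.6, -2.0, 6.1]
opening: 0.0135
finger_force: 45.0
```

```bash
python3 - <<'E'
from h import *
from plant import state,imaging
s=state();delta(s,.5097,.2081,.124,132.5);print(s["position"],np.degrees(s["orientation"]),s["wrist_force"],s["moment"],s["opening"])
c=imaging.camera("wrist");cv2.imwrite("pics/w7.png",c["pixels"])
E
```

```text
tool mm [ 0.1 -0.5  0.1] rot deg [0.08 0.07 2.93]
[0.51014308 0.20838458 0.12410368] [1.79924797e+02 7.13003989e-02 1.35427136e+02] [ 0.57385849 -1.99332455  6.07745063] [-0.27156121  0.06518651  0.0089036 ] 0.013533864663464018
```

View pics/w7.png

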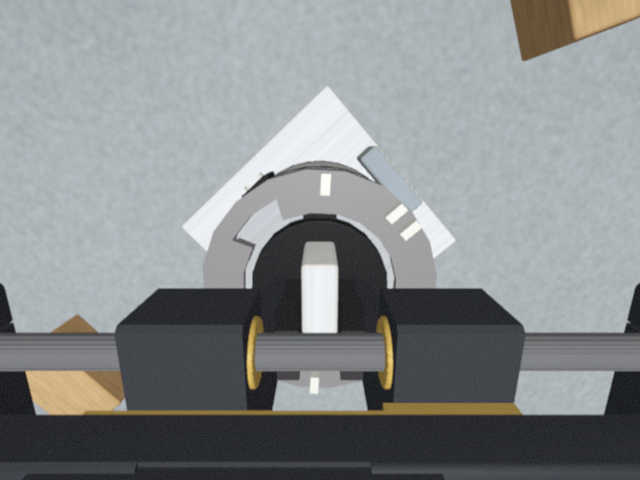

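The half ribs at (325,185) and (314,386) straddle the handle line, about 3° short. I'll finish the turn and let it settle.

Call:
drive_tool --pt "0 -0.2 0 0 0 1.5 1" --pt "0 0 0 0 0 1.5 1" --pt "0 0 0 0 0 0 1" --pt "0 0 0 0 0 0 1" --pt "0 0 0 0 0 0 1" --pt "0 0 0 0 0 0 1"

```text
time: 13.83
position: [0.5101, 0.2083, 0.1241]
orientation: [3.14, 0.001, 2.312]
wrist_force: [-0.0, -1.5, 5.4]
opening: 0.0137
finger_force: 45.0
```

```bash
python3 - <<'E'
from h import *
from plant import state,imaging
s=state();delta(s,.5097,.2081,.124,132.5);print(s["position"],np.degrees(s["orientation"]),s["wrist_force"],s["moment"],s["opening"],s["finger_force"])
c=imaging.camera("wrist");R=Ro.from_euler("xyz",s["orientation"]);g=c["pixels"].min(2)
k,l,st,ce=cv2.connectedComponentsWithStats((g>205).astype(np.uint8))
for i in range(1,k):
    if 60<st[i,4]<400:print(ce[i].round(1),st[i,4],(R.inv().apply(pix2w(c,*ce[i],.1195)-s["position"])*1000).round(1))
u=c["pixels"][280:325,290:350].min(2)>150;print("handle col",np.where(u.all(0))[0][[0,-1]]+290)
E
```

```text
tool mm [ 0.1 -0.5  0.1] rot deg [ 0.1   0.06 -0.03]
[0.51011632 0.20831816 0.12410613] [1.79901916e+02 5.97386416e-02 1.32466740e+02] [-2.79659396e-03 -1.46602800e+00  5.40400144e+00] [-0.23746238  0.00403675  0.06277851] 0.013708805211992352 45.01749741844833
[319.3 184.2] 218 [50.8 -0.3  4.6]
[392.1 209.8] 203 [39.9 30.9  4.6]
[319.  385.4] 141 [-47.6  -0.5   4.7]
handle col [302 336]
```

The handle is in line with the half-way ribs (columns 319.3 and 319.0, handle 302–336), steady and gripped at 45 N.

```bash
python3 -c "
from plant import order
print(order.sign_off())"
```

```text
the job is handed in; nothing more can be done
None
```

I handed the job in with the lid seated in the collar and twisted clockwise to the half-way ribs (about 0.1° off by my measurement), still gripped at 45 N; the sign-off returned no verdict.

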